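Show the underside of a medicine bottle to the label camera

TASK

First set the label camera: turn its head until the red pointer on the turntable lines up with the white mark on the base, and lean it 25 degrees from pointing straight up, towards that mark. Then pick the small blue bottle with the red cap out of the group and show the camera its underside: hold it in the air in front of the lens, its bottom squarely facing the lens, centred on it and 8 cm away, cap pointing away. Finish while still holding it there without moving, and leave the other bottles and jars standing where they are.

Things in the scene. Friction and masses are not known exactly. Their poses are not given: they have to be found in the camera images.
- camera_base: Black disc base of the label camera, fixed to the table, 90 mm across, 16 mm high; origin: centre of its underside; -x points to the white mark on its rim, roughly towards the robot (turned up to 0.3 rad). On it an aluminium turntable (70 mm across, top at 24 mm) with a red pointer line and two yoke arms (70 mm over the screw heads, tops at 82 mm) that carry the head on a level axis.
- pivot (a point): Middle of the tilt axis, 70 mm above the table, straight above the centre of the base. Turns with the turntable: z up, -x along the red pointer, y along the tilt axis.
- lens (a point): Centre of the lens front, 80 mm from the tilt axis; z: optical axis, outward; y: along the tilt axis. The head is a white block, 40 x 40 mm (x, y), from 25 mm behind the tilt axis to 75 mm in front of it, then the black lens ring to 80 mm. Its flat sides facing along y are clear of the yoke from 12 mm past the axis: grip there across y, fingers pointing against z, to turn and lean it in one grasp.
- camera_swivel (a joint): Turn of turntable and head about the vertical (rad), positive counterclockwise seen from above; 0 = red pointer in line with the white mark on the base. Friction holds it (about 0.08 N m).
- camera_tilt (a joint): Lean of the head from pointing straight up (rad): 0 = optical axis vertical, positive leans the lens towards the side of the red pointer, that is towards -x of point pivot; 25 degrees = 0.436. Stops at -0.7 and 1.2. Friction holds it (about 0.12 N m).
- blue_bottle: The small blue bottle with the red screw cap, 92 mm high, 0.08 to 0.17 kg, standing upright in the group. Round body 37 mm in diameter up to about 78 mm, cap 23 mm. Origin: centre of its underside; z runs up the bottle to the cap. Grasp the body.
- tablet_jar: Bystander: blue tablet jar with a white ribbed cap, 56 mm in diameter, 96 mm high; origin at the centre of its underside, z up.
- spice_jar: Bystander: glass spice jar with a dark cap, 41 mm in diameter, 105 mm high; origin at the centre of its underside, z up.
- amber_bottle: Bystander: round amber oil bottle with a black dropper, 66 mm in diameter, 106 mm high; origin at the centre of its underside, z up.
Things that resemble listed ones, but are neither listed nor needed, are in the scene too. Leave any turquoise look-alike of the blue_bottle alone. What is shaped like the camera_base but turquoise is not meant.

How it is judged:
By the outcome, as a careful person would: the job done as asked, in the order asked, and still so for the second after the job is handed in, while the arm keeps its last pose, push and grip.
It also fails if it takes over 64 s, if anything falls off the work surface, if the arm or the gripper's body presses on something with over 40 N, if the wrist force passes 120 N, or if a joint passes its speed limit or range.

ROBOT

A 7-joint arm with a two-finger parallel gripper is mounted at the origin on the work surface; the furniture and walls round the work are solid. World frame = base frame: x ahead of the robot, y to its left, z up, the work surface at z = 0. Lengths are in m, angles in rad, forces in N, time in s.
With the tool pointing down it reaches from about 0.35 to 0.9 m from the base axis. Payload 8.1 kg.
Tool frame: the origin (TCP) lies at the very end of the fingers, on their centre line; the grasp point (between the pads) lies 19 mm behind it (grasp_offset is the distance from the TCP to the grasp point, in m); z points along the fingers, y is the line along which they close (so a half turn about z gives the same grasp; the last joint's range is limited). The gripper opens to 92 mm and grips with 3 to 60 N. Pads are 19 mm wide; open, the fingers measure 130 mm over their backs; the gripper's body (75 mm by 190 mm) begins 47 mm behind the grasp point.
Start: joints at [1.18, 0.434, 0.025, 1.573, -0.012, 1.134, -0.075], TCP at [0.177, -0.599, 0.227] pointing down, gripper open.
Joint ranges: [-2.62, 2.62], [-0.44, 2.09], [-1.27, 1.32], [0.08, 2.57], [-1.32, 4.46], [0.12, 2], [-2.74, 2.74]. Speed limits (rad/s): [2.22, 2.22, 3.01, 3.01, 3.14, 3.14, 3.14].

INTERFACE

Orientations are given as a rotation vector (axis times angle).
In Python, from cell import observe, get_image, camera_params, sign_off, silhouettes, grasp_offset gives the robot as it stands. The module is installed in compiled form; this text tells all that it offers.
- The arm moves only by the tool jog_arm, never from a script. Its argument "motion" is a list that holds one entry, the list of rows, each a list of 7 numbers: the shift along the tool's x, y, z in m, then the turn, a rotation vector about the tool's x, y, z in rad, then the closure, from -1 (fully open) to 1 (shut), so that 0 is half open. In form: [[[dx, dy, dz, wx, wy, wz, hand], ...]]. A call has 1 to 10 rows; each row is the pose to reach, as a shift and turn from the pose commanded when the call began, along the tool's axes at that moment; what a row does not reach only later rows make up. A row lasts 1/12 s, in which the tool goes at most 41.7 mm and 7.16 degrees, less where a joint would pass 70% of its speed; a pose out of reach is approached as far as the arm can. A call with a gripper value outside its range is refused whole. The fingers move at their own pace and stop on an object; "force" is the grip in N (left out, the last holds). Time passes only in rows, so rows that repeat a pose let the fingers close. It gives the time, the measured TCP pose, the force, the opening and the grip force at its end, in the units of the state.
- observe(): the state, without advancing time (a new reading comes with each control period).
- get_image(name): name is "side" or "top" or "wrist"; returns the picture (384x512x3 uint8, red, green, blue); there is no depth.
- camera_params(name): a dict with "vertical_fov" (degrees; the focal length in pixels is half the picture's height over the tangent of half this angle, whatever the lens; pixels are square), "cx", "cy" (the principal point, pixels), "dist_coeffs" ([k1, k2, p1, p2, k3] as OpenCV has them; the pictures are not rectified), "T" (4x4, takes a point from camera to world coordinates). Camera axes: x right, y down, z forward; pixel columns grow to the right and rows downward; lengths in m; the calibration is good to about 2 mm. A picture is of the moment at which its call begins: read the wrist's pose just before it. camera_params takes no time and is no camera call; for the wrist camera it gives the pose at the moment of the call.
- sign_off(): hands the job in; it is judged then, once.
Trained networks look in the newest picture that a camera, given by its name, has taken for a name from the list of things; names that differ only in an ending like _2 or _b are one class to them, and where a whole thing is asked for, a point or a joint stands for the part that bears it (a point fixed in the world has none). Each returns a list of dicts, best first, with "p" (0 to 1); they miss things now and then, are a little off and sometimes report something else, mostly with a low value. They report only what shows in the picture. A call takes as long as a camera call. They do not tell look-alikes from the thing itself.
- silhouettes(query, camera): "mask" (384x512 bool, what is visible of it) and "pixel" ([column, row] in pixels, amid what is visible of it).
The state is a dict: "clock": time; "joints": joint angles; "dq": joint speeds; "joint_efforts": joint torques, N m; "position": TCP position; "ee_rot": TCP orientation; "force": force on the tool from outside, world axes, zero at the start; "ft_torque": the same for the moment, N m; "width": opening from 0.0 (shut) to 1.0 (fully open); "gripper_force": force on a finger pad.
Only numpy, scipy, OpenCV 4.12 (cv2) and the standard library are available. Lean on these libraries where they do the work, as an engineer would, in place of code of your own. Each camera call takes 0.05 s, during which the arm holds its last target. There are 200 camera calls.

## Working session

There is one attempt and no reset: what is moved stays moved. The work goes in short steps, Python scripts to look and compute and a tool call to move; the robot and the scene stay as the last step left them, time stands still between calls to the robot, and variables do not carry over. Pictures are saved under pics/ and viewed, at most 13 in all, crops included, and the job is handed in when it is done.

Besides the shell and the picture viewer there is one more tool, called after ">>>" as a command line: name --argument value ..., lists and objects as JSON in quotes. jog_arm: Moves the arm, as the interface text tells. Its arguments: {"type":"object","properties":{"motion":{"type":"array"},"force":{"type":"number"}},"required":["motion"]}

```bash
mkdir -p pics; ls; python3 - <<'E'
from cell import *
import cv2,numpy as np
s=observe();print({k:np.round(v,3) for k,v in s.items()}, grasp_offset() if callable(grasp_offset) else grasp_offset)
ims=[]
for n in("side","top"):
    im=get_image(n);p=camera_params(n);print(n,p);cv2.imwrite(f"pics/{n}0.png",im[...,::-1])
E
```

```text
pics
{'clock': np.float64(0.0), 'joints': array([ 1.18 ,  0.435,  0.025,  1.574, -0.012,  1.134, -0.075]), 'dq': array([ 0.002,  0.002, -0.001,  0.001,  0.   , -0.   ,  0.001]), 'joint_efforts': array([-0.0000e+00, -6.6785e+01,  9.8500e-01, -3.1446e+01, -6.1000e-02,
        4.3000e-02,  0.0000e+00]), 'position': array([ 0.177, -0.599,  0.226]), 'ee_rot': array([-3.108e+00, -4.500e-01,  1.000e-03]), 'force': array([-0.479, -0.225,  0.776]), 'ft_torque': array([-0.04 , -0.027,  0.02 ]), 'gripper_force': np.float64(0.0), 'width': np.float64(0.996)} 0.0188
side {'vertical_fov': 51.51215431896636, 'cx': 256.62310665709737, 'cy': 193.26596094707244, 'dist_coeffs': array([-0.06780003,  0.        ,  0.        ,  0.        ,  0.        ]), 'T': array([[ 0.94299196, -0.1624899 ,  0.29045342,  0.29078558],
       [-0.3322792 , -0.41012925,  0.84934359, -0.8458191 ],
       [-0.01888631, -0.89743581, -0.4407406 ,  0.50232897],
       [ 0.        ,  0.        ,  0.        ,  1.        ]])}
top {'vertical_fov': 47.51727448262569, 'cx': 257.02688027848654, 'cy': 189.33301372297288, 'dist_coeffs': array([-0.13765743,  0.        ,  0.        ,  0.        ,  0.        ]), 'T': array([[ 0.00222238, -0.98849694,  0.15122457,  0.3555743 ],
       [-0.99968067,  0.0016105 ,  0.02521841, -0.15562448],
       [-0.02517186, -0.15123232, -0.9881777 ,  1.19697213],
       [ 0.        ,  0.        ,  0.        ,  1.        ]])}
```

```bash
python3 - <<'E'
import cv2
for n in("side","top"):
    cv2.imwrite(f"pics/{n}0b.png",cv2.resize(cv2.imread(f"pics/{n}0.png"),(800,600),interpolation=cv2.INTER_CUBIC))
E
```

```text
(no output)
```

View pics/side0b.png

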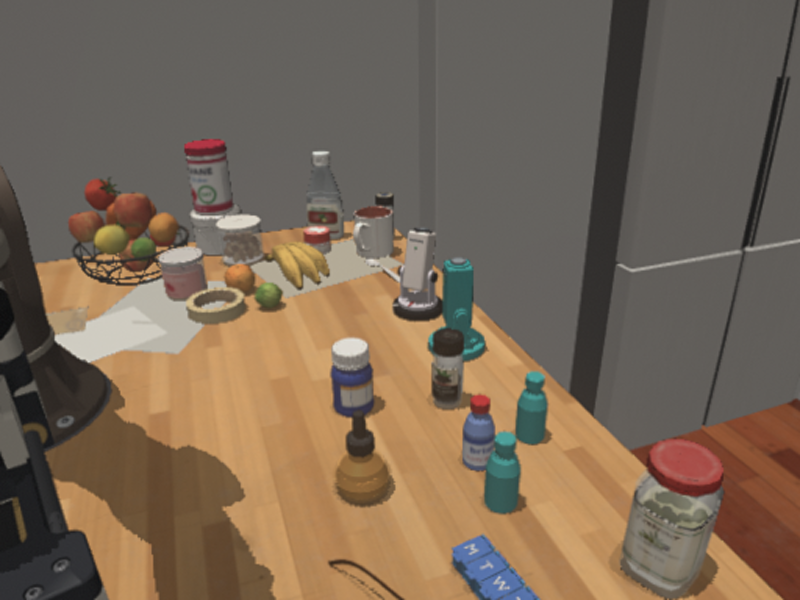

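View pics/top0b.png

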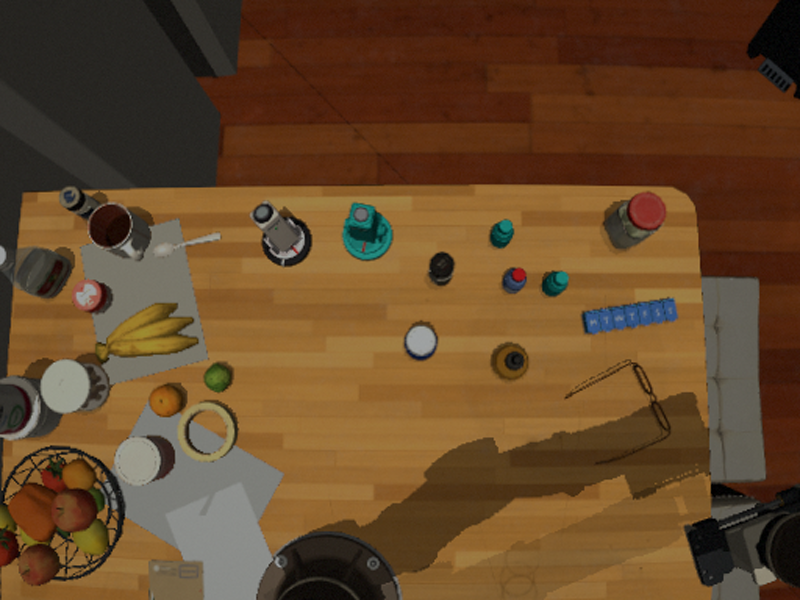

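The top view shows the label camera at about (285,240) of the 800-px picture, the turquoise double at (365,235), and the blue bottle with its red cap at (515,278). Turquoise bottles stand at (502,233) and (555,283). The side view agrees.

```bash
cat > h.py <<'E'
from cell import *
import cv2,numpy as np
from scipy.spatial.transform import Rotation as R
def K(p):
    f=192/np.tan(np.radians(p["vertical_fov"]/2)); return np.array([[f,0,p["cx"]],[0,f,p["cy"]],[0,0,1.]])
def at_z(p,uv,z):
    u=cv2.undistortPoints(np.array(uv,float).reshape(-1,1,2),K(p),p["dist_coeffs"])[:,0]
    d=np.c_[u,np.ones(len(u))]@p["T"][:3,:3].T; o=p["T"][:3,3]
    return o+d*((z-o[2])/d[:,2])[:,None]
def proj(p,X):
    Ti=np.linalg.inv(p["T"]); return cv2.projectPoints(np.array(X,float).reshape(-1,1,3),cv2.Rodrigues(Ti[:3,:3])[0],Ti[:3,3],K(p),p["dist_coeffs"])[0][:,0]
def show(im,x0,y0,w,h,s,name): cv2.imwrite(name,cv2.resize(im[y0:y0+h,x0:x0+w],None,fx=s,fy=s,interpolation=cv2.INTER_CUBIC))
E
python3 - <<'E'
from h import *
im=cv2.imread("pics/top0.png");sd=cv2.imread("pics/side0.png");pt=camera_params("top");ps=camera_params("side")
for n,i,p in(("top",im,pt),("side",sd,ps)):
    hsv=cv2.cvtColor(i,cv2.COLOR_BGR2HSV)
    m=((hsv[...,0]<8)|(hsv[...,0]>172))&(hsv[...,1]>150)&(hsv[...,2]>80)
    c=(330,178) if n=="top" else (307,258)
    m2=np.zeros_like(m);m2[c[1]-9:c[1]+9,c[0]-9:c[0]+9]=1;ys,xs=np.nonzero(m&m2);print(n,len(xs),xs.mean(),ys.mean(),at_z(p,[xs.mean(),ys.mean()],.09 if n=="top" else .085))
S=.64
for n,uv,z in(("base",(286,241),.016),("tab",(421,341),.096),("spice",(442,262),.105),("amber",(515,358),.1),("tq1",(504,226),.09),("tq2",(560,276),.09)): print(n,at_z(pt,np.array(uv)*S,z))
a=cv2.resize(im[122:177,152:212],(600,550),interpolation=cv2.INTER_CUBIC)
b=cv2.resize(sd[138:210,245:290],None,fx=7.6,fy=7.6,interpolation=cv2.INTER_CUBIC)
o=np.zeros((550,950,3),np.uint8);o[:,:600]=a;o[:547,600:600+b.shape[1]]=b[:547]
cv2.imwrite("pics/cam0.png",cv2.resize(o,(800,463)))
E
```

```text
top 57 331.82456140350877 175.43859649122808 [[ 0.56093548 -0.32036997  0.09      ]]
side 115 306.7304347826087 257.8608695652174 [[ 0.56211264 -0.32125488  0.085     ]]
base [[0.63605404 0.08198445 0.016     ]]
tab [[ 0.45006154 -0.15909094  0.096     ]]
spice [[ 0.57845753 -0.19360829  0.105     ]]
amber [[ 0.42204534 -0.31021214  0.1       ]]
tq1 [[ 0.64276155 -0.29828895  0.09      ]]
tq2 [[ 0.55773589 -0.38936407  0.09      ]]
```

View pics/cam0.png

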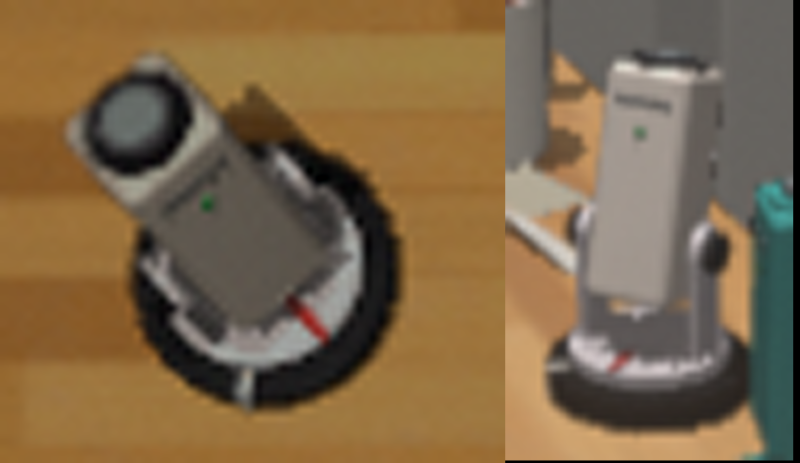

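The crop shows the white mark at (245,388), the red pointer running from (291,300) to (325,340), and the lens at (138,120). The base disc spans x 133–400 and y 140–410.

```bash
python3 - <<'E'
from h import *
from scipy.optimize import least_squares
pt=camera_params("top")
q=lambda u,v:np.array([152+u/8.42-.45,122+v/8.42-.45])
def P(x,y,z,w=None): return at_z(pt,q(x,y),z)[0]
m=P(245,388,.016);r0=P(291,300,.024);r1=P(325,340,.024)
c=P(266,277,.014)
d=m-c;e=r1-r0
print("c",c,"mark",m,"dist",np.hypot(*d[:2]))
bm=np.arctan2(d[1],d[0]);br=np.arctan2(e[1],e[0]);b2=np.arctan2(*(r1-c)[1::-1])
print("mark az",bm,"pointer az",br,b2,"swivel",br-bm,b2-bm)
# lens: pivot + 80mm(sin t * dir + cos t z)
def f(v):
    t,a=v;X=[c[0]+.08*np.sin(t)*np.cos(a),c[1]+.08*np.sin(t)*np.sin(a),.07+.08*np.cos(t)]
    return proj(pt,[X])[0]-q(138,120)
s=least_squares(f,[-.4,b2]);print("tilt,az",s.x,s.fun)
pw=camera_params("wrist");T=np.eye(4);o=observe();T[:3,:3]=R.from_rotvec(o["ee_rot"]).as_matrix();T[:3,3]=o["position"]
print("wristcam in tool",np.round(np.linalg.inv(T)@pw["T"],3),pw["vertical_fov"]);print(np.round(T,3))
E
```

```text
c [0.63592852 0.08207952 0.014     ] mark [0.59782564 0.08754534 0.016     ] dist 0.03849290766218903
mark az 2.9991157115884697 pointer az -2.428783528152819 -2.3875945165133197 swivel -5.427899239741288 -5.386710228101789
tilt,az [-0.27570461 -2.46427688] [8.52651283e-13 2.27373675e-13]
wristcam in tool [[ 0.    -0.967 -0.254  0.069]
 [ 1.     0.     0.001  0.   ]
 [-0.001 -0.254  0.967 -0.159]
 [ 0.     0.     0.     1.   ]] 63.54965184049778
[[ 0.959  0.284 -0.001  0.177]
 [ 0.284 -0.959  0.001 -0.599]
 [-0.    -0.001 -1.     0.226]
 [ 0.     0.     0.     1.   ]]
```

```bash
cat >> h.py <<'E'
def cur():
    o=observe();T=np.eye(4);T[:3,:3]=R.from_rotvec(o["ee_rot"]).as_matrix();T[:3,3]=o["position"];return T
def tool(axis,xaz,tcp):
    """tool pose: z=-axis, x as near as can be to horizontal azimuth xaz"""
    z=-np.array(axis)/np.linalg.norm(axis);x=np.array([np.cos(xaz),np.sin(xaz),0]);x=x-z*(x@z);x/=np.linalg.norm(x)
    T=np.eye(4);T[:3,:3]=np.c_[x,np.cross(z,x),z];T[:3,3]=tcp;return T
def rel(A,B):
    D=np.linalg.inv(A)@B;return np.round(np.r_[D[:3,3],R.from_matrix(D[:3,:3]).as_rotvec()],3)
def opt(tilt,paz): return np.array([np.sin(tilt)*np.cos(paz),np.sin(tilt)*np.sin(paz),np.cos(tilt)])
E
python3 - <<'E'
from h import *
pt=camera_params("top")
print("lookalike lens",at_z(pt,np.array((361,214))*.64,.148),"base",at_z(pt,np.array((367,233))*.64,.016))
C=np.array([.636,.082,.07]);a=opt(-.276,-2.45)
T=tool(a,-2.45+np.pi,C+.19*a);print(T.round(3));print(rel(cur(),T))
E
```

```text
lookalike lens [[ 0.64810398 -0.06384823  0.148     ]] base [[ 0.64978801 -0.06348719  0.016     ]]
[[ 0.741  0.638 -0.21   0.676]
 [ 0.614 -0.77  -0.174  0.115]
 [-0.273  0.    -0.962  0.253]
 [ 0.     0.     0.     1.   ]]
[ 0.681 -0.543 -0.026 -0.057 -0.272 -0.401]
```

>>> jog_arm --motion '[[[0.68, -0.543, -0.026, -0.057, -0.272, -0.401, -1], [0.68, -0.543, -0.026, -0.057, -0.272, -0.401, -1], [0.68, -0.543, -0.026, -0.057, -0.272, -0.401, -1], [0.68, -0.543, -0.026, -0.057, -0.272, -0.401, -1], [0.68, -0.543, -0.026, -0.057, -0.272, -0.401, -1], [0.68, -0.543, -0.026, -0.057, -0.272, -0.401, -1], [0.68, -0.543, -0.026, -0.057, -0.272, -0.401, -1], [0.68, -0.543, -0.026, -0.057, -0.272, -0.401, -1], [0.68, -0.543, -0.026, -0.057, -0.272, -0.401, -1], [0.68, -0.543, -0.026, -0.057, -0.272, -0.401, -1]]]'

```text
clock: 0.93
position: [0.4163, -0.2559, 0.2392]
ee_rot: [2.843, 1.024, -0.395]
force: [0.1, 0.2, -0.2]
width: 1.0
gripper_force: 0.0
```

```bash
python3 - <<'E'
from h import *
C=np.array([.636,.082,.07]);a=opt(-.276,-2.45)
T=tool(a,-2.45+np.pi,C+.19*a);print(observe()["clock"],observe()["joints"].round(2),observe()["dq"].round(2),cur().round(3));print(rel(cur(),T))
E
```

```text
0.9333 [ 0.43  0.29 -0.2   1.79  0.29  1.24 -0.77] [-0.72  0.18 -0.27 -0.28 -0.09  0.32 -0.88] [[ 0.741  0.638 -0.209  0.416]
 [ 0.613 -0.77  -0.175 -0.256]
 [-0.273  0.001 -0.962  0.239]
 [ 0.     0.     0.     1.   ]]
[ 0.416 -0.12  -0.132  0.001  0.    -0.   ]
```

>>> jog_arm --motion '[[[0.416, -0.12, -0.132, 0, 0, 0, -1], [0.416, -0.12, -0.132, 0, 0, 0, -1], [0.416, -0.12, -0.132, 0, 0, 0, -1], [0.416, -0.12, -0.132, 0, 0, 0, -1], [0.416, -0.12, -0.132, 0, 0, 0, -1], [0.416, -0.12, -0.132, 0, 0, 0, -1], [0.416, -0.12, -0.132, 0, 0, 0, -1], [0.416, -0.12, -0.132, 0, 0, 0, -1], [0.416, -0.12, -0.132, 0, 0, 0, -1], [0.416, -0.12, -0.132, 0, 0, 0, -1]]]'

```text
clock: 1.77
position: [0.6552, 0.085, 0.2511]
ee_rot: [2.843, 1.023, -0.395]
force: [1.0, 0.9, 0.6]
width: 1.001
gripper_force: 0.0
```

>>> jog_arm --motion '[[[0, 0, 0, 0, 0, 0, -1], [0, 0, 0, 0, 0, 0, -1]]]'

```text
clock: 1.93
position: [0.6547, 0.0865, 0.2497]
ee_rot: [2.841, 1.03, -0.397]
force: [-0.1, -0.3, 0.1]
width: 1.003
gripper_force: 0.0
```

```bash
python3 - <<'E'
from h import *
C=np.array([.636,.082,.07]);a=opt(-.276,-2.45)
T=tool(a,-2.45+np.pi,C+.19*a);print(observe()["clock"],observe()["joints"].round(2),observe()["dq"].round(2));print(rel(cur(),T))
p=camera_params("wrist");im=get_image("wrist");np.save("pw1.npy",p,allow_pickle=True)
cv2.imwrite("pics/w1.png",im[...,::-1]);print(proj(p,[C,C+.08*a,C*[1,1,0]]))
cv2.imwrite("pics/w1b.png",cv2.resize(im[...,::-1],(800,600),interpolation=cv2.INTER_CUBIC))
E
```

```text
1.9333 [-0.12  0.66 -0.29  1.18  0.26  1.59 -1.28] [ 0.05 -0.04  0.04  0.04  0.01 -0.    0.01]
[ 0.032 -0.008 -0.012  0.     0.001  0.004]
[[249.0005849  144.41120612]
 [246.55721954 154.75343395]
 [250.31037188 123.80657418]]
```

View pics/w1b.png

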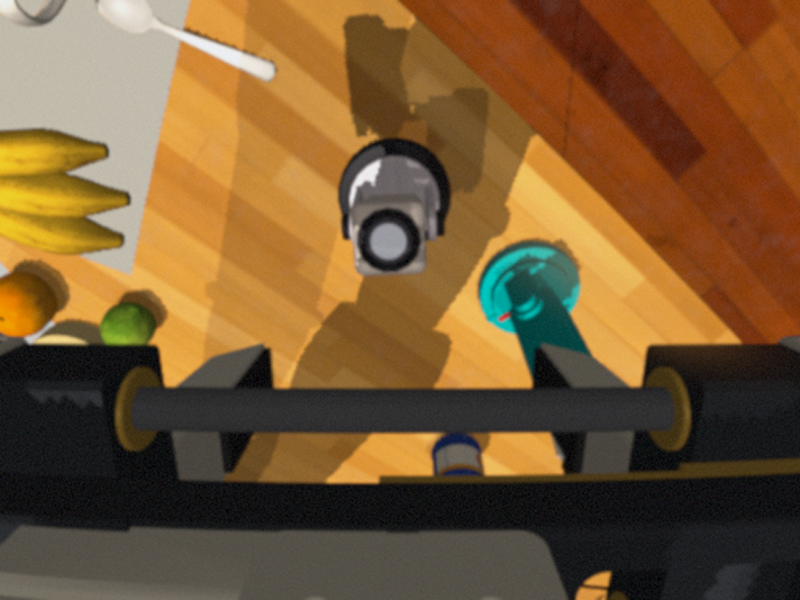

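The wrist view shows the lens at (388,240) and the base centre at about (394,194), within 2 px of what I predicted, so the pose holds. The pivot shifts by about 2 mm.

```bash
python3 - <<'E'
from h import *
C=np.array([.637,.0805,.07]);a=opt(-.276,-2.45)
for d in(.14,.03): print(rel(cur(),tool(a,-2.45+np.pi,C+d*a)))
E
```

```text
[ 0.034 -0.008  0.038  0.001  0.002  0.001]
[ 0.034 -0.008  0.148  0.001  0.002  0.001]
```

>>> jog_arm --motion '[[[0.034, -0.008, 0, 0, 0, 0, -1], [0.034, -0.008, 0.038, 0, 0, 0, -1], [0.034, -0.008, 0.038, 0, 0, 0, -1], [0.034, -0.008, 0.07, 0, 0, 0, -1], [0.034, -0.008, 0.1, 0, 0, 0, -1], [0.034, -0.008, 0.125, 0, 0, 0, -1], [0.034, -0.008, 0.148, 0, 0, 0, -1], [0.034, -0.008, 0.148, 0, 0, 0, -1], [0.034, -0.008, 0.148, 0, 0, 0, -1]]]'

```text
clock: 2.73
position: [0.6434, 0.0824, 0.1007]
ee_rot: [2.843, 1.02, -0.397]
force: [-0.4, 0.6, 0.6]
width: 1.002
gripper_force: 0.0
```

```bash
python3 - <<'E'
from h import *
C=np.array([.637,.0805,.07]);a=opt(-.276,-2.45)
print(rel(cur(),tool(a,-2.45+np.pi,C+.03*a)),observe()["joints"].round(2))
p=camera_params("wrist");im=get_image("wrist")
cv2.imwrite("pics/w2.png",cv2.resize(im[60:300,90:430,::-1],(782,552),interpolation=cv2.INTER_CUBIC))
E
```

```text
[ 0.002 -0.003  0.001  0.001  0.002 -0.003] [-0.11  0.75 -0.29  1.38  0.3   1.31 -1.35]
```

View pics/w2.png

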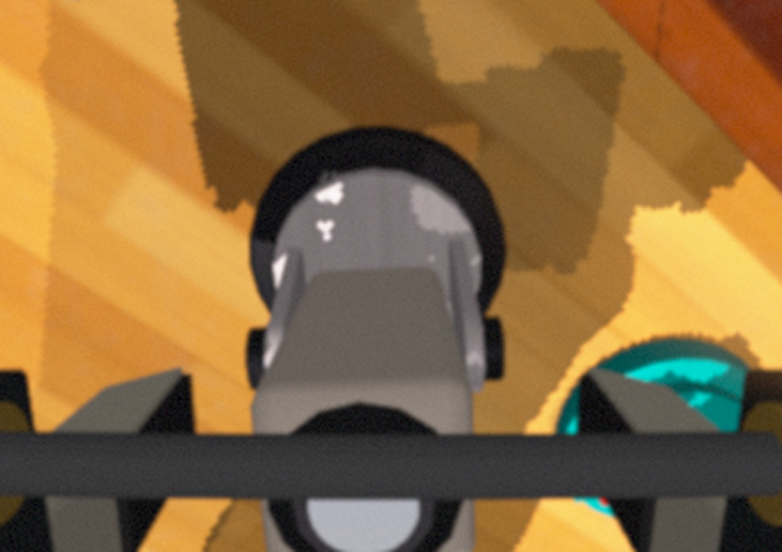

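The head sits about 3–4 mm toward image-left of the finger centre, with the head at x≈362 and the finger centre at x≈385. That agrees with the −3 mm residual. I'll correct it and grip.

>>> jog_arm --motion '[[[0.002, -0.003, 0, 0, 0, 0, -1], [0.002, -0.003, 0, 0, 0, 0, 0.3], [0.002, -0.003, 0, 0, 0, 0, 1], [0.002, -0.003, 0, 0, 0, 0, 1], [0.002, -0.003, 0, 0, 0, 0, 1], [0.002, -0.003, 0, 0, 0, 0, 1], [0.002, -0.003, 0, 0, 0, 0, 1], [0.002, -0.003, 0, 0, 0, 0, 1]]]' --force 20

```text
clock: 3.45
position: [0.6433, 0.088, 0.0993]
ee_rot: [2.843, 1.024, -0.394]
force: [-0.6, -0.2, 0.2]
width: 0.545
gripper_force: 0.0
```

```bash
python3 - <<'E'
from h import *
o=observe();print(o["width"],o["gripper_force"],o["force"],o["ft_torque"])
C=np.array([.637,.0805,.07]);T=cur();z=-T[:3,2]
print("grip rel to pivot",T[:3,3]-C, "az,tilt of tool",np.arctan2(z[1],z[0]),np.arccos(z[2]),"x az",np.arctan2(T[1,0],T[0,0]))
E
```

```text
0.5447944230087816 0.0 [-0.63094328 -0.20523722  0.19918738] [ 0.14068697 -0.23233088  0.01701199]
grip rel to pivot [0.00627427 0.00754515 0.029278  ] az,tilt of tool 0.6959155106523518 0.27622040293393574 x az 0.69108244401517
```

>>> jog_arm --motion '[[[0, 0, 0, 0, 0, 0, 1], [0, 0, 0, 0, 0, 0, 1], [0, 0, 0, 0, 0, 0, 1], [0, 0, 0, 0, 0, 0, 1], [0, 0, 0, 0, 0, 0, 1], [0, 0, 0, 0, 0, 0, 1]]]' --force 20

```text
clock: 3.95
position: [0.6438, 0.0874, 0.0994]
ee_rot: [2.842, 1.023, -0.393]
force: [4.4, -3.4, -1.7]
width: 0.445
gripper_force: 19.7
```

```bash
python3 - <<'E'
from h import *
o=observe();print(o["width"],o["gripper_force"],o["force"],o["ft_torque"])
C=np.array([.637,.0805,.07]);T=cur();z=-T[:3,2]
print("grip rel to pivot",T[:3,3]-C, "az,tilt of tool",np.arctan2(z[1],z[0]),np.arccos(z[2]),"x az",np.arctan2(T[1,0],T[0,0]))
E
```

```text
0.4445372430993495 19.6856027841568 [ 4.35763879 -3.39706349 -1.74591013] [-0.60080061 -1.17193001  0.47622987]
grip rel to pivot [0.00680364 0.00689486 0.02937152] az,tilt of tool 0.6996073389089318 0.27584355211126793 x az 0.690345566620111
```

```bash
python3 - <<'E'
from h import *
C=np.array([.6377,.0818,.07]);S=cur()
for s in np.linspace(0,1,19)[1:10]:
    p=-2.451-.833*s;t=-.276+.712*s;a=opt(t,p);print(list(rel(S,tool(a,p+np.pi,C+.03*a))),end=",\n")
E
```

```text
[np.float64(-0.001), np.float64(0.001), np.float64(0.001), np.float64(0.014), np.float64(0.039), np.float64(0.045)],
[np.float64(-0.002), np.float64(0.001), np.float64(0.001), np.float64(0.024), np.float64(0.079), np.float64(0.09)],
[np.float64(-0.004), np.float64(0.001), np.float64(0.001), np.float64(0.032), np.float64(0.118), np.float64(0.136)],
[np.float64(-0.005), np.float64(0.001), np.float64(0.001), np.float64(0.039), np.float64(0.157), np.float64(0.182)],
[np.float64(-0.006), np.float64(0.001), np.float64(0.001), np.float64(0.043), np.float64(0.196), np.float64(0.228)],
[np.float64(-0.007), np.float64(0.001), np.float64(0.001), np.float64(0.046), np.float64(0.235), np.float64(0.275)],
[np.float64(-0.008), np.float64(0.0), np.float64(0.002), np.float64(0.047), np.float64(0.274), np.float64(0.322)],
[np.float64(-0.009), np.float64(-0.0), np.float64(0.002), np.float64(0.046), np.float64(0.312), np.float64(0.369)],
[np.float64(-0.01), np.float64(-0.001), np.float64(0.002), np.float64(0.043), np.float64(0.35), np.float64(0.417)],
```

>>> jog_arm --motion '[[[-0.001, 0.001, 0.001, 0.014, 0.039, 0.045, 1], [-0.002, 0.001, 0.001, 0.024, 0.079, 0.09, 1], [-0.004, 0.001, 0.001, 0.032, 0.118, 0.136, 1], [-0.005, 0.001, 0.001, 0.039, 0.157, 0.182, 1], [-0.006, 0.001, 0.001, 0.043, 0.196, 0.228, 1], [-0.007, 0.001, 0.001, 0.046, 0.235, 0.275, 1], [-0.008, 0, 0.001, 0.047, 0.274, 0.322, 1], [-0.009, 0, 0.001, 0.046, 0.312, 0.369, 1], [-0.01, -0.001, 0.002, 0.043, 0.35, 0.417, 1], [-0.01, -0.001, 0.002, 0.043, 0.35, 0.417, 1]]]' --force 20

```text
clock: 4.78
position: [0.6348, 0.081, 0.1003]
ee_rot: [-3.1, -0.421, -0.128]
force: [7.4, -3.8, -8.7]
width: 0.437
gripper_force: 19.9
```

```bash
python3 - <<'E'
from h import *
o=observe();print(o["width"],o["gripper_force"],o["force"],o["ft_torque"],o["joints"].round(2))
C=np.array([.6377,.0818,.07]);S=cur();z=-S[:3,2];print("off",(S[:3,3]-C)-.03*z, S[:3,:3].T@o["force"])
for s in np.linspace(0,1,19)[10:]:
    p=-2.451-.833*s;t=-.276+.712*s;a=opt(t,p);print(rel(S,tool(a,p+np.pi,C+.03*a)).tolist(),end=",\n")
E
```

```text
0.4368543982098106 19.942918717861176 [ 7.42969537 -3.79623837 -8.72588672] [-0.9207036  -1.43184113 -0.08233112] [-0.03  0.55 -0.26  1.74  0.19  0.79 -1.67]
off [-0.000514  -0.0001403  0.0003583] [5.40785827 5.63687092 9.20508844]
[-0.001, -0.0, 0.0, -0.004, 0.037, 0.042],
[-0.002, -0.0, 0.0, -0.01, 0.076, 0.088],
[-0.003, -0.001, 0.001, -0.019, 0.116, 0.133],
[-0.004, -0.001, 0.001, -0.029, 0.155, 0.179],
[-0.005, -0.002, 0.001, -0.04, 0.194, 0.224],
[-0.006, -0.003, 0.001, -0.054, 0.233, 0.269],
[-0.007, -0.003, 0.002, -0.07, 0.272, 0.313],
[-0.008, -0.004, 0.002, -0.087, 0.31, 0.357],
[-0.009, -0.005, 0.002, -0.106, 0.348, 0.401],
```

>>> jog_arm --motion '[[[-0.001, 0, 0, -0.004, 0.037, 0.042, 1], [-0.002, 0, 0, -0.01, 0.076, 0.088, 1], [-0.003, -0.001, 0.001, -0.019, 0.116, 0.133, 1], [-0.004, -0.001, 0.001, -0.029, 0.155, 0.179, 1], [-0.005, -0.002, 0.001, -0.04, 0.194, 0.224, 1], [-0.006, -0.003, 0.001, -0.054, 0.233, 0.269, 1], [-0.007, -0.003, 0.002, -0.07, 0.272, 0.313, 1], [-0.008, -0.004, 0.002, -0.087, 0.31, 0.357, 1], [-0.009, -0.005, 0.002, -0.106, 0.348, 0.401, 1], [-0.009, -0.005, 0.002, -0.106, 0.348, 0.401, 1]]]' --force 20

```text
clock: 5.62
position: [0.6222, 0.0846, 0.0963]
ee_rot: [3.029, -0.213, 0.662]
force: [-0.6, -4.3, 0.8]
width: 0.434
gripper_force: 19.9
```

```bash
python3 - <<'E'
from h import *
o=observe();print(o["width"],o["gripper_force"],o["force"],o["ft_torque"],o["joints"].round(2))
C=np.array([.6377,.0818,.07]);S=cur();z=-S[:3,2];print("off",(S[:3,3]-C)-.03*z, S[:3,:3].T@o["force"], "tilt",np.arccos(z[2]),"paz",np.arctan2(z[1],z[0]))
im=get_image("top");np.save("t2",im)
cv2.imwrite("pics/w3.png",cv2.resize(get_image("wrist")[40:300,90:430,::-1],(782,598),interpolation=cv2.INTER_CUBIC))
E
```

```text
0.4338334012448737 19.901231825351715 [-0.56919738 -4.25178418  0.75325074] [-0.71666983  0.55983205 -0.49487555] [-0.51  0.43  0.22  2.11  0.42  0.25 -2.42]
off [-0.00313225  0.00095695 -0.00097779] [ 0.33880591  4.2924664  -0.65496858] tilt 0.43094639120007183 paz 2.9920965522618963
```

View pics/w3.png

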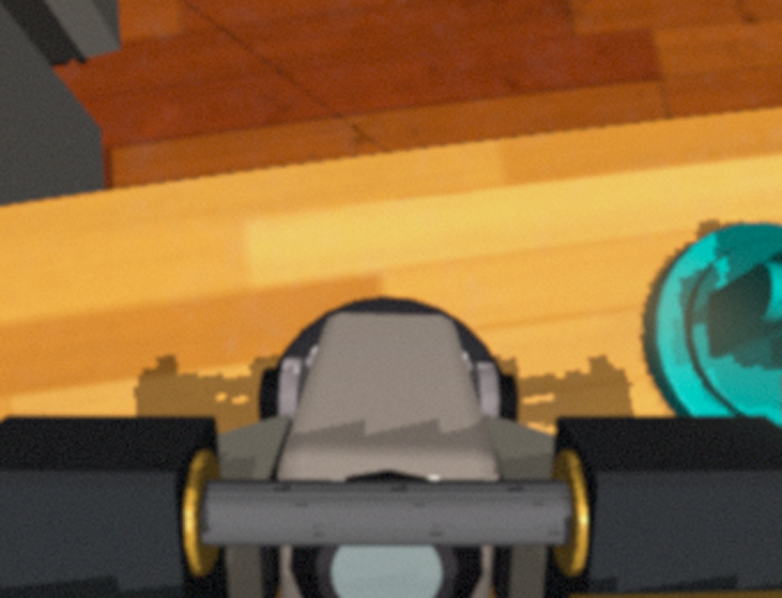

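The wrist view shows the head held between the fingers and leaning toward the robot, with its base centred at x≈387. I'll settle onto the exact pose and then look again.

>>> jog_arm --motion '[[[0, 0, 0, 0, 0, 0, 1], [0, 0, 0, 0, 0, 0, 1], [0, 0, 0, 0, 0, 0, 1]]]' --force 20

```text
clock: 5.97
position: [0.6226, 0.0845, 0.0964]
ee_rot: [3.032, -0.211, 0.66]
force: [-7.2, -2.6, 2.4]
width: 0.437
gripper_force: 19.9
```

```bash
python3 - <<'E'
from h import *
o=observe();print(o["force"],o["ft_torque"])
C=np.array([.6377,.0818,.07]);S=cur();z=-S[:3,2];print("off",(S[:3,3]-C)-.03*z, S[:3,:3].T@o["force"], "tilt",np.arccos(z[2]),"paz",np.arctan2(z[1],z[0]))
p=2.999;a=opt(.436,p);print(rel(S,tool(a,p-np.pi,C+.03*a)))
E
```

```text
[-7.19412099 -2.61856999  2.44876411] [-0.24876589  1.44419563 -0.36962197]
off [-0.00275105  0.00091395 -0.00084113] [-5.13476887  3.59737301 -5.0300882 ] tilt 0.42849840723955945 paz 2.997986397193353
[0.003 0.001 0.    0.    0.008 0.004]
```

>>> jog_arm --motion '[[[0, 0, 0, 0, 0.008, 0, 1], [0, 0, 0, 0, 0.008, 0, 1], [0, 0, 0, 0, 0.008, 0, 1], [0, 0, 0, 0, 0.008, 0, 0], [0, 0, 0, 0, 0.008, 0, -1], [0, 0, 0, 0, 0.008, 0, -1], [0, 0, 0, 0, 0.008, 0, -1], [0, 0, 0, 0, 0.008, 0, -1], [0, 0, 0, 0, 0.008, 0, -1], [0, 0, 0, 0, 0.008, 0, -1]]]' --force 20

```text
clock: 6.8
position: [0.625, 0.0849, 0.0975]
ee_rot: [3.029, -0.209, 0.678]
force: [0.4, 0.6, -0.3]
width: 0.883
gripper_force: 0.0
```

>>> jog_arm --motion '[[[0, 0, -0.01, 0, 0, 0, -1], [0, 0, -0.03, 0, 0, 0, -1], [0, 0, -0.06, 0, 0, 0, -1], [0, 0, -0.1, 0, 0, 0, -1], [0, 0, -0.14, 0, 0, 0, -1], [0, 0, -0.18, 0, 0, 0, -1], [-0.04, 0, -0.2, 0, 0, 0, -1], [-0.08, 0, -0.2, 0, 0, 0, -1], [-0.08, 0, -0.2, 0, 0, 0, -1], [-0.08, 0, -0.2, 0, 0, 0, -1]]]'

```text
clock: 7.63
position: [0.4662, 0.1064, 0.2439]
ee_rot: [3.029, -0.206, 0.676]
force: [0.3, 0.7, 1.0]
width: 1.0
gripper_force: 0.0
```

```bash
python3 - <<'E'
from h import *
o=observe();print(o["clock"],o["position"],o["force"],o["width"],o["joints"].round(2),o["dq"].round(2))
pw=camera_params("wrist");w=get_image("wrist")[...,::-1];t=get_image("top")[...,::-1];s=get_image("side")[...,::-1]
cv2.imwrite("pics/w4.png",w);cv2.imwrite("pics/t4.png",t);cv2.imwrite("pics/s4.png",s);np.save("pw4.npy",pw,allow_pickle=True)
C=np.array([.636,.082,.07]);a=opt(.436,2.999)
g=[C+.08*a,C*[1,1,.2]];u=proj(pw,g);print(u,proj(camera_params("top"),g),proj(camera_params("side"),g))
O=np.zeros((600,800,3),np.uint8);x,y=np.clip(u.mean(0).astype(int)-60,0,[392,264]);print("crop",x,y)
O[:400,:400]=cv2.resize(w[y:y+120,x:x+120],(400,400),interpolation=cv2.INTER_CUBIC)
O[:400,400:]=cv2.resize(t[120:180,150:210],(400,400),interpolation=cv2.INTER_CUBIC)
O[400:,:400]=cv2.resize(w,(267,200))[:, :400] if 0 else np.pad(cv2.resize(w,(266,200)),((0,0),(0,134),(0,0)))
O[400:,400:600]=cv2.resize(s[140:210,240:310],(200,200),interpolation=cv2.INTER_CUBIC)
cv2.imwrite("pics/m4.png",O)
E
```

```text
7.6333 [0.46617959 0.1063561  0.2439233 ] [0.32573248 0.65537809 1.00873036] 0.9999175106790481 [-0.64 -0.03  0.08  2.23  0.47  0.65 -2.59] [ 0.02  0.04  0.03 -0.09 -0.01 -0.01  0.04]
[[257.90970157  97.30869639]
 [257.7334898  119.2422536 ]] [[171.06893252 155.67615052]
 [183.17024726 154.42281015]] [[253.14929898 151.16429741]
 [266.16536531 193.85168137]]
crop 197 48
```

View pics/m4.png

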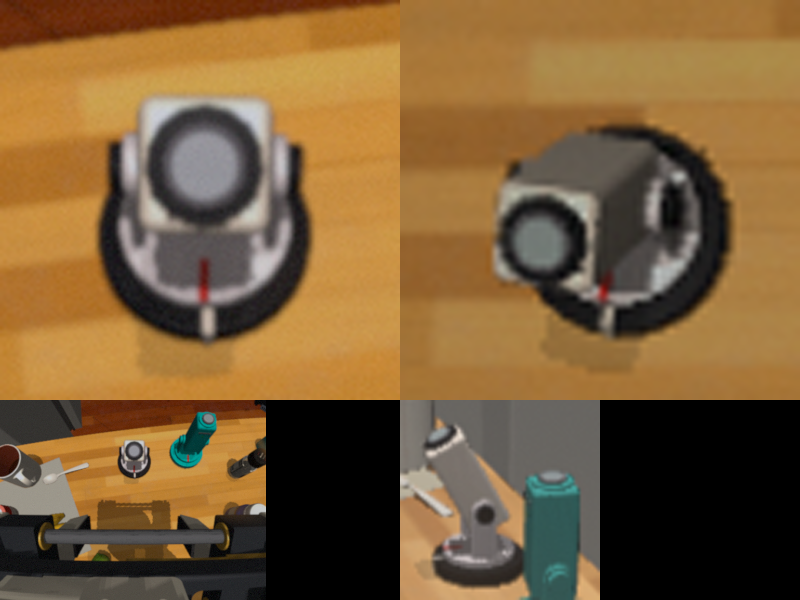

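The wrist crop shows the red pointer at (204,280) and the white mark at (207,322), almost in line. The lens is at (203,163) and the base is centred at x≈205. The side view shows the head leaning toward the mark. I'll now fit the residuals.

```bash
python3 - <<'E'
from h import *
from scipy.optimize import least_squares
pw=np.load("pw4.npy",allow_pickle=True).item();pt=camera_params("top")
w=cv2.imread("pics/w4.png").astype(float);t=cv2.imread("pics/t4.png").astype(float)
def cen(W,box):
    x0,y0,x1,y1=box;s=np.clip(W[y0:y1,x0:x1],0,None);Y,X=np.mgrid[y0:y1,x0:x1];return np.array([(s*X).sum(),(s*Y).sum()])/s.sum()
def rows(W,box): return [np.array([cen(W,(box[0],y,box[2],y+1))[0],y]) for y in range(box[1],box[3])]
red=w[...,2]-np.maximum(w[...,1],w[...,0])-25
# pointer rows 126..138 ; mark rows 141..149
c=lambda u,v,k=3.333,o=(197,48):np.array([o[0]+u/k-.35,o[1]+v/k-.35])
rp=rows(red,(250,127,266,137));mg=w.min(2)-70;mp=rows(mg,(254,142,265,148))
P=at_z(pw,rp,.024);M=at_z(pw,mp,.016);print("pointer",P[0],P[-1],"mark",M.mean(0))
# rim: dark/bright edge left-right & bottom of base in wrist crop
C0=at_z(pw,[c(205,232)],.016)[0]
g=w.mean(2);edges=[]
ce=c(205,235)
for ang in np.r_[np.linspace(.1,1.2,12),np.linspace(1.95,3.04,12)]:
    r=np.arange(24,42,.25);pts=ce+r[:,None]*[np.cos(ang),np.sin(ang)]
    v=cv2.remap(g.astype(np.float32),pts[:,0].astype(np.float32)[None],pts[:,1].astype(np.float32)[None],cv2.INTER_LINEAR)[0]
    edges.append(pts[np.argmax(np.convolve(v,np.r_[np.ones(6),-np.ones(6)],'same')[6:-6])+6])
E=at_z(pw,edges,.008)
f=least_squares(lambda p:np.hypot(E[:,0]-p[0],E[:,1]-p[1])-p[2],[.636,.082,.045],loss="soft_l1",f_scale=.001);print("circle",f.x,np.abs(f.fun).mean())
cc=f.x[:2];az=lambda q:np.arctan2(*(q-cc)[::-1])
print("mark az",az(M.mean(0)[:2]),"pointer az",az(P.mean(0)[:2]),"pointer slope",np.arctan2(*-np.polyfit(P[:,0],P[:,1],1)[:1],-1))
L=[c(203,163),np.array([150+(541-400)/6.667-.42,120+240/6.667-.42])]
def h(v):
    r=[]
    for p,l in zip((pw,pt),L):
        r+=list((proj(p,[np.r_[v[2:4],.07]+.08*opt(v[0],v[1])])[0]-l)*(1.2 if p is pw else 1.8))
    return r+list((v[2:4]-cc)*1000)
s=least_squares(h,[.43,3,.636,.082],x_scale=[.1,.1,.01,.01]);print("tilt,az,C",s.x,np.round(s.fun,2))
E
```

```text
pointer [0.6205678  0.08399031 0.024     ] [0.60794033 0.08608301 0.024     ] mark [0.59863285 0.08549379 0.016     ]
circle [0.63789965 0.0815716  0.04459557] 0.00016891535841001906
mark az 3.042037061427099 pointer az 2.9979255179355975 pointer slope 2.9695626097998167
tilt,az,C [0.45026435 2.97977047 0.63783372 0.08158236] [-0.22  0.22  0.44 -0.38 -0.07  0.01]
```

The fit puts the pointer 0.044 rad short of the mark and the tilt at 0.45, which is fine. I'll regrip for one small correction.

```bash
python3 - <<'E'
from h import *
C=np.array([.6379,.0816,.07]);S=cur()
def tg(t,p,d):a=opt(t,p);return tool(a,p-np.pi,C+d*a)
for t,p,d in((.44,2.998,.23),(.44,2.998,.03)): print(rel(S,tg(t,p,d)))
E
```

```text
[ 0.079  0.001  0.001 -0.003 -0.002  0.004]
[ 0.079  0.002  0.201 -0.003 -0.002  0.004]
```

>>> jog_arm --motion '[[[0.04, 0.001, 0, 0, 0, 0.004, -1], [0.079, 0.001, 0, 0, 0, 0.004, -1], [0.079, 0.001, 0.03, 0, 0, 0.004, -1], [0.079, 0.001, 0.07, 0, 0, 0.004, -1], [0.079, 0.002, 0.11, 0, 0, 0.004, -1], [0.079, 0.002, 0.15, 0, 0, 0.004, -1], [0.079, 0.002, 0.18, 0, 0, 0.004, -1], [0.079, 0.002, 0.201, 0, 0, 0.004, -1], [0.079, 0.002, 0.201, 0, 0, 0.004, -1], [0.079, 0.002, 0.201, 0, 0, 0.004, -0.2]]]'

```text
clock: 8.62
position: [0.6248, 0.0819, 0.0951]
ee_rot: [3.028, -0.217, 0.675]
force: [0.6, 0.0, 0.0]
width: 0.962
gripper_force: 0.0
```

```bash
python3 - <<'E'
from h import *
C=np.array([.6379,.0816,.07]);S=cur();print(observe()["width"],observe()["force"])
def tg(t,p,d):a=opt(t,p);return tool(a,p-np.pi,C+d*a)
print(rel(S,tg(.44,2.998,.03)))
E
```

```text
0.9617982771968513 [0.55695755 0.00140565 0.0261091 ]
[ 0.001 -0.002 -0.002  0.001  0.001  0.001]
```

>>> jog_arm --motion '[[[0.001, -0.002, -0.002, 0, 0, 0, 1], [0.001, -0.002, -0.002, 0, 0, 0, 1], [0.001, -0.002, -0.002, 0, 0, 0, 1], [0.001, -0.002, -0.002, 0, 0, 0, 1], [0.001, -0.002, -0.002, 0, 0, 0, 1], [0.001, -0.002, -0.002, 0, 0, 0, 1], [0.001, -0.002, -0.002, 0, 0, 0, 1], [0.001, -0.002, -0.002, 0, 0, 0, 1], [0.001, -0.002, -0.002, 0, 0, 0, 1], [0.001, -0.002, -0.002, 0, 0, 0, 1]]]' --force 20

```text
clock: 9.45
position: [0.6245, 0.084, 0.0986]
ee_rot: [3.028, -0.217, 0.678]
force: [-3.3, -2.6, 5.9]
width: 0.435
gripper_force: 20.0
```

```bash
python3 - <<'E'
from h import *
C=np.array([.6379,.0816,.07]);S=cur();o=observe();print(o["width"],o["gripper_force"],S[:3,:3].T@o["force"])
def tg(t,p,d):a=opt(t,p);return tool(a,p-np.pi,C+d*a)
print(rel(S,tg(.44,2.998,.03)))
for k in(.5,1): print(rel(S,tg(.436,2.998+.043*k,.03)))
E
```

```text
0.43531832430378986 19.95870977640152 [-0.11992591  3.00690441 -6.58649273]
[ 0.     0.     0.002 -0.001 -0.     0.   ]
[ 0.     0.001  0.002  0.008 -0.004 -0.019]
[ 0.     0.001  0.002  0.018 -0.004 -0.039]
```

>>> jog_arm --motion '[[[0, 0, 0.001, 0.008, -0.004, -0.019, 1], [0, 0.001, 0.001, 0.018, -0.006, -0.039, 1], [0, 0.001, 0.001, 0.018, -0.006, -0.039, 1], [0, 0.001, 0.001, 0.018, -0.006, -0.039, 1], [0, 0.001, 0.001, 0.018, -0.006, -0.039, 1]]]'

```text
clock: 9.87
position: [0.6248, 0.0831, 0.0983]
ee_rot: [3.044, -0.152, 0.673]
force: [-9.4, -1.4, 15.1]
width: 0.434
gripper_force: 20.0
```

```bash
python3 - <<'E'
from h import *
C=np.array([.6379,.0816,.07]);S=cur();o=observe();print(S[:3,:3].T@o["force"],S[:3,:3].T@o["ft_torque"])
def tg(t,p,d):a=opt(t,p);return tool(a,p-np.pi,C+d*a)
print(rel(S,tg(.436,3.041,.03)))
E
```

```text
[ -1.96920765   2.2795972  -17.52500408] [-0.75256109 -0.82748714 -0.14371847]
[ 0.     0.     0.001 -0.001  0.001  0.001]
```

>>> jog_arm --motion '[[[0, 0, -0.001, 0, 0, 0, 1], [0, 0, -0.001, 0, 0, 0, 0], [0, 0, -0.001, 0, 0, 0, -1], [0, 0, -0.001, 0, 0, 0, -1], [0, 0, -0.001, 0, 0, 0, -1], [0, 0, -0.001, 0, 0, 0, -1], [0, 0, -0.001, 0, 0, 0, -1], [0, 0, -0.01, 0, 0, 0, -1], [0, 0, -0.03, 0, 0, 0, -1]]]'

```text
clock: 10.62
position: [0.6114, 0.0846, 0.1233]
ee_rot: [3.044, -0.151, 0.667]
force: [0.4, 0.0, 0.4]
width: 0.958
gripper_force: 0.0
```

>>> jog_arm --motion '[[[0, 0, -0.03, 0, 0, 0, -1], [0, 0, -0.07, 0, 0, 0, -1], [0, 0, -0.11, 0, 0, 0, -1], [0, 0, -0.15, 0, 0, 0, -1], [-0.04, 0, -0.17, 0, 0, 0, -1], [-0.08, 0, -0.17, 0, 0, 0, -1], [-0.08, 0, -0.17, 0, 0, 0, -1], [-0.08, 0, -0.17, 0, 0, 0, -1], [-0.08, 0, -0.17, 0, 0, 0, -1]]]'

```text
clock: 11.37
position: [0.4692, 0.0994, 0.2461]
ee_rot: [3.045, -0.15, 0.674]
force: [0.8, -0.1, 0.2]
width: 0.998
gripper_force: 0.0
```

```bash
python3 - <<'E'
from h import *
from scipy.optimize import least_squares
o=observe();print(o["clock"],o["position"],o["joints"].round(2),o["dq"].round(2))
pw=camera_params("wrist");w=get_image("wrist")[...,::-1].astype(float);t=get_image("top")[...,::-1];cv2.imwrite("pics/t5.png",t);cv2.imwrite("pics/w5.png",w)
np.save("pw5.npy",pw,allow_pickle=True)
cc=np.array([.6379,.0816]);C=np.r_[cc,.07];p=3.04;a=opt(.436,p)
def warp(px0,name):
    cv2.imwrite(name,cv2.resize(w[px0[1]:px0[1]+110,px0[0]:px0[0]+120].astype(np.uint8),(720,660)[:2],interpolation=cv2.INTER_CUBIC)[:600])
u=proj(pw,[C+.08*a,np.r_[cc+.0275*opt(np.pi/2,p)[:2],.024],np.r_[cc+.041*opt(np.pi/2,p)[:2],.016],np.r_[cc,.016]]);print(u)
x0,y0=(u.mean(0)-[60,50]).astype(int);x0,y0=max(x0,0),max(y0,0);print("crop",x0,y0);warp((x0,y0),"pics/m5.png")
E
```

```text
11.3667 [0.46915375 0.09939168 0.24612865] [-0.55 -0.04  0.04  2.23  0.42  0.63 -2.48] [ 0.01  0.03  0.01 -0.04  0.   -0.    0.  ]
[[258.33892822  99.56371257]
 [258.17475736 136.59311598]
 [258.13345559 148.10015583]
 [258.23031205 119.81315918]]
crop 198 76[ WARN:0@0.923] global loadsave.cpp:1063 imwrite_ Unsupported depth image for selected encoder is fallbacked to CV_8U.
```

View pics/m5.png

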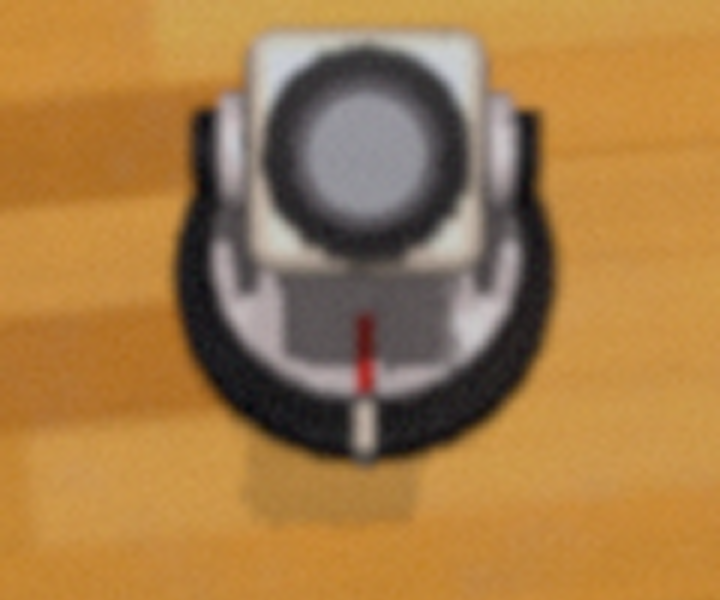

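The crop shows the pointer (366,350) and the mark (365,425) in line, and the lens at (367,153). The camera's turn is done. I'll check the tilt once more and plan the bottle pick.

```bash
python3 - <<'E'
from h import *
from scipy.optimize import least_squares
pw=np.load("pw5.npy",allow_pickle=True).item();pt=camera_params("top");t=cv2.imread("pics/t5.png")
cc=np.array([.6379,.0816]);L=[np.array([258.8,101.1])]
# circle offset correction: base centre seen
g=cv2.cvtColor(t,cv2.COLOR_BGR2GRAY)
# lens grey disc in top: contour of dark ring near the predicted pixel
u=proj(pt,[np.r_[cc,.07]+.08*opt(.436,3.04)])[0];print("pred top",u)
x,y=u.round().astype(int);sub=g[y-8:y+9,x-8:x+9];m=(sub<70).astype(np.uint8)
n,l,st,ce=cv2.connectedComponentsWithStats(m)
k=1+np.argmax(st[1:,4]);hull=cv2.convexHull(np.argwhere(l==k)[:,::-1].astype(np.int32));M=cv2.moments(hull);lt=np.array([M["m10"],M["m01"]])/M["m00"]+[x-8,y-8];print("top lens",lt,st[k])
for obs,p in((L[0],pw),(lt,pt)):
    s=least_squares(lambda v:proj(p,[np.r_[cc,.07]+.08*opt(v[0],v[1])])[0]-obs,[.43,3.04]);print(s.x)
B=np.array([.5612,-.3207]);S=cur()
for z in(.17,.035): print(rel(S,tool([0,0,1],.92,np.r_[B,z])))
for z in(.25,): print(tool([0,0,1],.92,np.r_[B,z])[:3,3])
E
```

```text
pred top [171.79108356 154.9964841 ]
top lens [171.79779412 156.13848039] [ 1  3 14 14 94]
[0.45401407 3.05283393]
[0.47268371 3.04268505]
[ 0.088  0.409  0.124  0.22  -0.398 -1.003]
[ 0.031  0.409  0.247  0.22  -0.398 -1.003]
[ 0.5612 -0.3207  0.25  ]
```

```bash
python3 - <<'E'
from h import *
print(rel(cur(),tool([0,0,1],.92,[.5612,-.3207,.2])))
E
```

```text
[ 0.101  0.409  0.097  0.22  -0.398 -1.003]
```

>>> jog_arm --motion '[[[0.1, 0.409, 0.097, 0.22, -0.398, -1.003, -0.3], [0.1, 0.409, 0.097, 0.22, -0.398, -1.003, -0.3], [0.1, 0.409, 0.097, 0.22, -0.398, -1.003, -0.3], [0.1, 0.409, 0.097, 0.22, -0.398, -1.003, -0.3], [0.1, 0.409, 0.097, 0.22, -0.398, -1.003, -0.3], [0.1, 0.409, 0.097, 0.22, -0.398, -1.003, -0.3], [0.1, 0.409, 0.097, 0.22, -0.398, -1.003, -0.3], [0.1, 0.409, 0.097, 0.22, -0.398, -1.003, -0.3], [0.1, 0.409, 0.097, 0.22, -0.398, -1.003, -0.3], [0.1, 0.409, 0.097, 0.22, -0.398, -1.003, -0.3]]]'

```text
clock: 12.3
position: [0.5211, -0.1375, 0.218]
ee_rot: [2.986, 0.891, 0.218]
force: [1.3, 1.5, 0.2]
width: 0.65
gripper_force: 0.0
```

```bash
python3 - <<'E'
from h import *
print(rel(cur(),tool([0,0,1],.92,[.5612,-.3207,.2])),observe()["joints"].round(2),observe()["width"])
E
```

```text
[-0.069  0.174  0.019  0.079 -0.118 -0.339] [-0.11  0.23  0.36  1.93 -0.18  0.87 -0.64] 0.6500794471737221
```

>>> jog_arm --motion '[[[-0.069, 0.174, 0.019, 0.079, -0.118, -0.339, -0.3], [-0.069, 0.174, 0.019, 0.079, -0.118, -0.339, -0.3], [-0.069, 0.174, 0.019, 0.079, -0.118, -0.339, -0.3], [-0.069, 0.174, 0.019, 0.079, -0.118, -0.339, -0.3], [-0.069, 0.174, 0.019, 0.079, -0.118, -0.339, -0.3], [-0.069, 0.174, 0.019, 0.079, -0.118, -0.339, -0.3], [-0.069, 0.174, 0.019, 0.079, -0.118, -0.339, -0.3], [-0.069, 0.174, 0.019, 0.079, -0.118, -0.339, -0.3]]]'

```text
clock: 12.97
position: [0.5595, -0.3193, 0.1996]
ee_rot: [-2.818, -1.386, 0.0]
force: [0.6, 0.3, -0.3]
width: 0.651
gripper_force: 0.0
```

```bash
python3 - <<'E'
from h import *
print(rel(cur(),tool([0,0,1],.92,[.5612,-.3207,.2])),observe()["clock"])
p=camera_params("wrist");w=get_image("wrist")[...,::-1];print(proj(p,[[.5612,-.3207,.092],[.5612,-.3207,0]]))
hsv=cv2.cvtColor(w.copy(),cv2.COLOR_BGR2HSV);m=((hsv[...,0]<8)|(hsv[...,0]>172))&(hsv[...,1]>150)&(hsv[...,2]>80)
n,l,st,ce=cv2.connectedComponentsWithStats(m.astype(np.uint8))
for i in range(1,n):
    if st[i,4]>40: print(st[i],ce[i],at_z(p,[ce[i]],.09))
cv2.imwrite("pics/w6.png",cv2.resize(w,(800,600)))
E
```

```text
[-0.     0.002 -0.    -0.001 -0.    -0.006] 12.9667
[[259.11307909 189.77417936]
 [258.69446194 170.31987347]]
[250 177  24  25 463] [261.29805616 189.12526998] [[ 0.56280678 -0.32182899  0.09      ]]
```

View pics/w6.png

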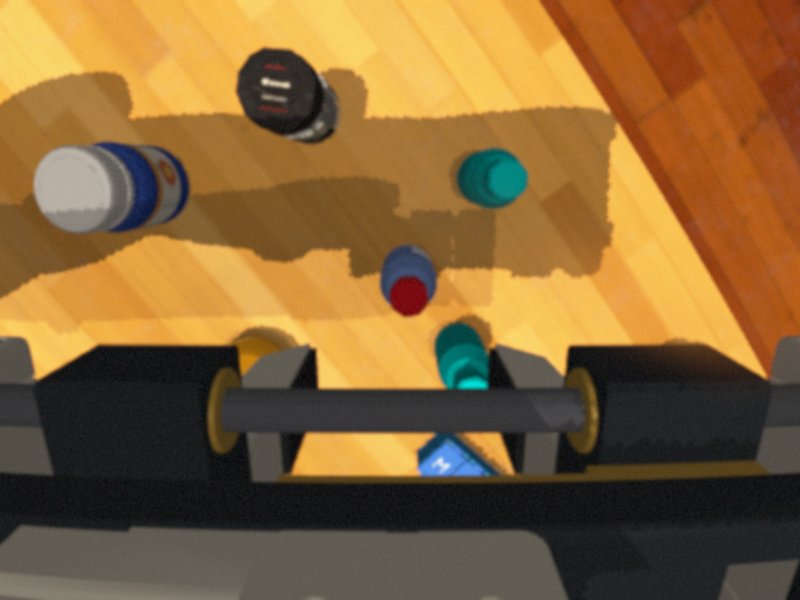

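The wrist view shows the red cap at (408,296), with the turquoise bottles at (465,355) and (492,178) clear of the finger paths. The cap measures (0.563,−0.322), which agrees with the first estimate.

```bash
python3 - <<'E'
from h import *
print(rel(cur(),tool([0,0,1],.92,[.5625,-.3216,.035])))
E
```

```text
[-0.001  0.004  0.165 -0.    -0.001 -0.005]
```

>>> jog_arm --motion '[[[-0.001, 0.004, 0.01, 0, 0, -0.005, -0.3], [-0.001, 0.004, 0.05, 0, 0, -0.005, -0.3], [-0.001, 0.004, 0.09, 0, 0, -0.005, -0.3], [-0.001, 0.004, 0.12, 0, 0, -0.005, -0.3], [-0.001, 0.004, 0.145, 0, 0, -0.005, -0.3], [-0.001, 0.004, 0.165, 0, 0, -0.005, -0.3], [-0.001, 0.004, 0.165, 0, 0, -0.005, -0.3], [-0.001, 0.004, 0.165, 0, 0, -0.005, 0.1]]]'

```text
clock: 13.68
position: [0.5613, -0.3214, 0.0343]
ee_rot: [-2.813, -1.395, 0.002]
force: [0.5, -0.8, 1.0]
width: 0.613
gripper_force: 0.0
```

```bash
python3 - <<'E'
from h import *
print(rel(cur(),tool([0,0,1],.92,[.5625,-.3216,.035])),observe()["force"],observe()["width"])
E
```

```text
[ 0.001  0.001 -0.001 -0.002  0.     0.001] [ 0.53180088 -0.78691442  0.97816129] 0.6126272953264462
```

>>> jog_arm --motion '[[[0.001, 0.001, -0.001, 0, 0, 0, 1], [0.001, 0.001, -0.001, 0, 0, 0, 1], [0.001, 0.001, -0.001, 0, 0, 0, 1], [0.001, 0.001, -0.001, 0, 0, 0, 1], [0.001, 0.001, -0.001, 0, 0, 0, 1], [0.001, 0.001, -0.001, 0, 0, 0, 1], [0.001, 0.001, -0.001, 0, 0, 0, 1], [0.001, 0.001, -0.001, 0, 0, 0, 1]]]' --force 25

```text
clock: 14.35
position: [0.5641, -0.3226, 0.0377]
ee_rot: [2.814, 1.394, 0.003]
force: [-1.2, 1.2, 7.6]
width: 0.398
gripper_force: 25.0
```

```bash
python3 - <<'E'
from h import *
o=observe();print(o["width"]*.092,o["gripper_force"],o["force"],cur().round(4))
E
```

```text
0.03665327863611311 24.96992737054825 [-1.21366291  1.18603719  7.60170761] [[ 6.061e-01  7.954e-01  2.500e-03  5.641e-01]
 [ 7.954e-01 -6.061e-01 -5.000e-04 -3.226e-01]
 [ 1.100e-03  2.300e-03 -1.000e+00  3.770e-02]
 [ 0.000e+00  0.000e+00  0.000e+00  1.000e+00]]
```

>>> jog_arm --motion '[[[0, 0, -0.02, 0, 0, 0, 1], [0, 0, -0.05, 0, 0, 0, 1], [0, 0, -0.09, 0, 0, 0, 1], [0, 0, -0.13, 0, 0, 0, 1], [0, 0, -0.17, 0, 0, 0, 1], [0, 0, -0.21, 0, 0, 0, 1], [0, 0, -0.21, 0, 0, 0, 1]]]' --force 25

```text
clock: 14.93
position: [0.566, -0.3248, 0.2556]
ee_rot: [2.806, 1.389, 0.013]
force: [0.7, -1.6, -0.7]
width: 0.396
gripper_force: 25.0
```

```bash
cat >> h.py <<'E'
CC=np.array([.6379,.0816,.07]);AX=opt(.45,3.042)
GOAL=tool(AX,1.2,CC+.1977*AX)
E
python3 - <<'E'
from h import *
o=observe();print(o["width"]*.092,o["gripper_force"],o["force"],cur()[:3,3],GOAL[:3,3]);print(rel(cur(),GOAL))
E
```

```text
0.03644609969210752 24.953340590000153 [ 0.69385544 -1.5985442  -0.68921801] [ 0.56603307 -0.32478047  0.25555866] [0.55233343 0.09015009 0.24801839]
[ 0.322 -0.263  0.005 -0.403  0.174 -0.301]
```

>>> jog_arm --motion '[[[0.016, -0.013, 0, -0.02, 0.009, -0.015, 1], [0.045, -0.037, 0, -0.056, 0.024, -0.042, 1], [0.077, -0.063, 0, -0.097, 0.042, -0.072, 1], [0.109, -0.089, 0, -0.137, 0.059, -0.102, 1], [0.142, -0.116, 0, -0.177, 0.077, -0.132, 1], [0.174, -0.142, 0, -0.218, 0.094, -0.163, 1], [0.206, -0.168, 0, -0.258, 0.111, -0.193, 1], [0.238, -0.195, 0, -0.298, 0.129, -0.223, 1], [0.264, -0.216, 0, -0.33, 0.143, -0.247, 1], [0.277, -0.226, 0, -0.347, 0.15, -0.259, 1]]]'

```text
clock: 15.77
position: [0.5499, 0.0402, 0.2464]
ee_rot: [2.377, 1.606, 0.423]
force: [-1.0, 0.3, -1.3]
width: 0.399
gripper_force: 25.0
```

```bash
python3 - <<'E'
from h import *
o=observe();print(o["width"]*.092,o["force"],o["joints"].round(2));print(rel(cur(),GOAL))
E
```

```text
0.036695042926155545 [-0.99788143  0.29002245 -1.32162667] [-0.42  0.09  0.17  2.07  0.19  0.63 -0.76]
[ 0.047 -0.016 -0.002 -0.068  0.019 -0.038]
```

>>> jog_arm --motion '[[[0.015, -0.005, 0, -0.02, 0.006, -0.012, 1], [0.03, -0.01, -0.001, -0.045, 0.012, -0.025, 1], [0.042, -0.014, -0.002, -0.062, 0.017, -0.034, 1], [0.047, -0.016, -0.002, -0.068, 0.019, -0.038, 1], [0.047, -0.016, -0.002, -0.068, 0.019, -0.038, 1], [0.047, -0.016, -0.002, -0.068, 0.019, -0.038, 1], [0.047, -0.016, -0.002, -0.068, 0.019, -0.038, 1]]]'

```text
clock: 16.35
position: [0.5538, 0.0833, 0.2472]
ee_rot: [2.303, 1.606, 0.48]
force: [0.4, 1.0, -1.0]
width: 0.397
gripper_force: 25.0
```

```bash
python3 - <<'E'
from h import *
o=observe();print(o["width"]*.092,o["force"],o["dq"].round(2));print(rel(cur(),GOAL))
t=get_image("top")[...,::-1];s=get_image("side")[...,::-1]
cv2.imwrite("pics/t7.png",t);cv2.imwrite("pics/s7.png",s)
b=CC+.16*AX
for n in("side","top"): print(n,proj(camera_params(n),[CC+.08*AX,b,b+.092*AX]))
O=np.zeros((600,800,3),np.uint8);O[:,:500]=cv2.resize(s[80:200,190:290],(500,600),interpolation=cv2.INTER_CUBIC)
O[:300,500:]=cv2.resize(t[110:210,120:220],(300,300));O[300:525,500:]=cv2.resize(t,(300,225))
cv2.imwrite("pics/m7.png",O)
E
```

```text
0.03648568724531917 [ 0.41871578  0.9522857  -1.04202715] [ 0.01  0.    0.   -0.    0.   -0.   -0.01]
[ 0.006 -0.003 -0.002 -0.001  0.006 -0.007]
side [[253.62909285 151.51400229]
 [239.57217866 125.98015402]
 [222.08275551  94.24905483]]
top [[171.80490605 155.43479563]
 [163.14267582 162.91366128]
 [151.46348593 173.03098686]]
```

View pics/m7.png

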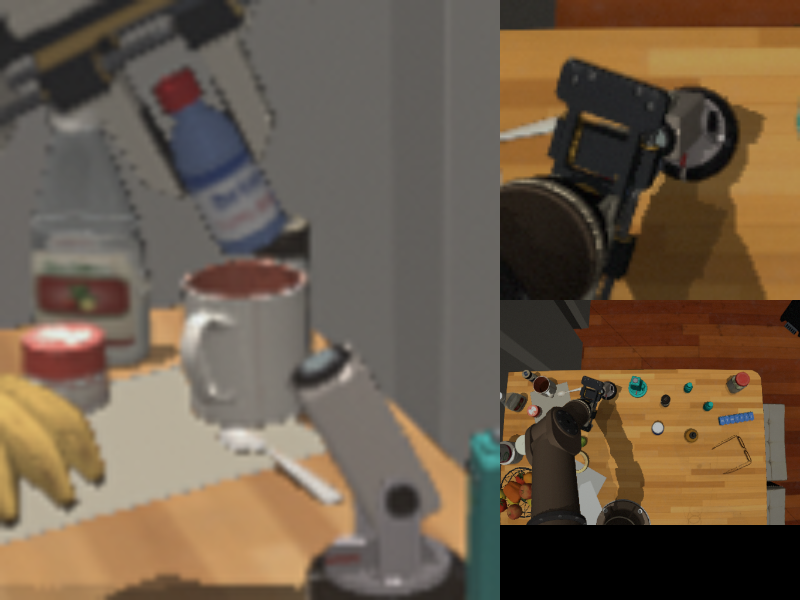

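The side view shows the bottle gripped with the cap up at (178,90) and its bottom at about (254,236), facing the lens at (323,367). It needs the last 6 mm of correction, then a check of the tilt in the hand.

>>> jog_arm --motion '[[[0.003, -0.001, -0.001, 0, 0.003, -0.003, 1], [0.006, -0.003, -0.002, 0, 0.006, -0.007, 1], [0.006, -0.003, -0.002, 0, 0.006, -0.007, 1], [0.006, -0.003, -0.002, 0, 0.006, -0.007, 1], [0.006, -0.003, -0.002, 0, 0.006, -0.007, 1], [0.006, -0.003, -0.002, 0, 0.006, -0.007, 1]]]'

```text
clock: 16.95
position: [0.5522, 0.0912, 0.2482]
ee_rot: [2.296, 1.618, 0.486]
force: [0.7, -0.3, -2.0]
width: 0.399
gripper_force: 25.0
```

```bash
cat > fit.py <<'E'
from h import *
from scipy.optimize import minimize
def ring(o,a,r,d,n=32):
    u=np.cross(a,[0,1,0]);u/=np.linalg.norm(u);v=np.cross(a,u);th=np.linspace(0,2*np.pi,n)
    return o+d*a+r*(np.cos(th)[:,None]*u+np.sin(th)[:,None]*v)
G=cur();print(rel(G,GOAL),observe()["force"],observe()["clock"])
s=get_image("side")[...,::-1].copy();cv2.imwrite("pics/s8.png",s);p=camera_params("side")
H=cv2.cvtColor(s,cv2.COLOR_BGR2HSV)
blue=(H[...,0]>100)&(H[...,0]<135)&(H[...,1]>70);blue[:,:205]=0;blue[:,255:]=0;blue[:80]=0;blue[140:]=0
red=((H[...,0]<8)|(H[...,0]>172))&(H[...,1]>140)&(H[...,2]>60);red[:,:205]=0;red[:,245:]=0;red[:75]=0;red[112:]=0
def big(m):
    n,l,st,ce=cv2.connectedComponentsWithStats(m.astype(np.uint8));k=1+np.argmax(st[1:,4]);return l==k
red=big(red);rc=np.argwhere(red).mean(0)[::-1]
ys,xs=np.nonzero(big(cv2.morphologyEx(blue.astype(np.uint8),cv2.MORPH_CLOSE,np.ones((5,5)))))
e=np.array([xs,ys]).T
b=G[:3,3]+.0377*G[:3,2];a=-G[:3,2]
print("red",rc,red.sum(),"pred cap",proj(p,ring(b,a,.0115,.085)).mean(0))
d=(proj(p,[b+.06*a])-proj(p,[b]))[0];d/=np.linalg.norm(d)
n=np.array([-d[1],d[0]])
S=e@d;print("blue along range",S.min(),S.max())
body=np.vstack([ring(b,a,.0185,k) for k in(0,.06)]);q=proj(p,body);print("pred along min",(q@d).min(),"perp range",(q@n).min(),(q@n).max())
# perp centre of blue at low & high part
lo=S.min()
for r0,r1 in((4,9),(9,14),(14,19),(19,24)):
    m=(S>lo+r0)&(S<lo+r1);w=e[m]@n;print(r0,np.round([w.min(),w.max(),(w.min()+w.max())/2],2))
print("pred axis perp",proj(p,[b,b+.03*a,b+.06*a])@n)
gr=cv2.cvtColor(s,cv2.COLOR_BGR2GRAY)
# head: bright sides; compare lens centre
print("pred pivot,lens",proj(p,[CC,CC+.08*AX]))
E
python3 fit.py
```

```text
[-0.001  0.     0.    -0.001 -0.001  0.002] [ 0.74630226 -0.33093318 -1.95919168] 16.95
red [223.6    96.925] 40 pred cap [223.21320759  96.67788786]
blue along range -211.73881588989056 -196.97454126909895
pred along min -228.08000496976837 perp range 141.6842227218768 156.73661460709047
4 [142.36 155.45 148.9 ]
9 [143.41 154.58 148.99]
14 [147.17 151.64 149.41]Traceback (most recent call last):
  File "fit.py", line 25, in <module>
    m=(S>lo+r0)&(S<lo+r1);w=e[m]@n;print(r0,np.round([w.min(),w.max(),(w.min()+w.max())/2],2))
                                                      ~~~~~^^
    return umr_minimum(a, axis, None, out, keepdims, initial, where)
ValueError: zero-size array to reduction operation minimum which has no identity
```

```bash
python3 - <<'E'
from h import *
s=cv2.imread("pics/s8.png");p=camera_params("side");G=cur();b=G[:3,3]+.0377*G[:3,2];a=-G[:3,2]
H=cv2.cvtColor(s,cv2.COLOR_BGR2HSV);m=(H[...,0]>100)&(H[...,0]<135)&(H[...,1]>70)
m[:118]=0;m[136:]=0;m[:,:225]=0;m[:,255:]=0
e=np.argwhere(m)[:,::-1];d=(proj(p,[b+.06*a])-proj(p,[b]))[0];d/=np.linalg.norm(d);n=np.array([-d[1],d[0]])
S=e@d;print("lowest",S.min(),"pred -228.1");w=(e@n)[(S<S.min()+9)];print("perp",w.min(),w.max(),"pred 141.7 156.7")
y=np.array([-np.sin(3.042),np.cos(3.042),0]);y*=-np.sign(-y[1])*-1
scr=[CC+.035*y,CC-.035*y];print("screws pred",proj(p,scr),"lens pred tilt .45/.436/.47",[proj(p,[CC+.08*opt(t,3.042)])[0].round(1) for t in(.436,.45,.47)])
o=np.zeros((600,500,3),np.uint8)
o=cv2.resize(s[110:210,215:300],(510,600),interpolation=cv2.INTER_CUBIC)
cv2.imwrite("pics/m8.png",o)
E
```

```text
lowest -227.38513794571432 pred -228.1
perp 143.40395452310497 155.0575185602746 pred 141.7 156.7
screws pred [[270.14059289 180.39048356]
 [263.44915888 170.45376373]] lens pred tilt .45/.436/.47 [array([254. , 151.3]), array([253.6, 151.5]), array([253.1, 151.8])]
```

View pics/m8.png

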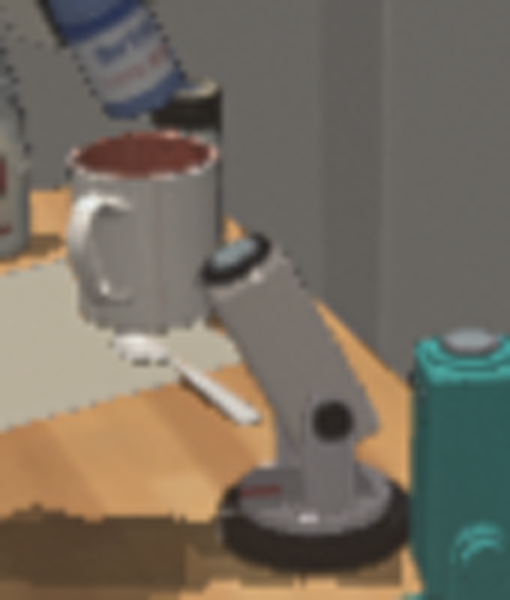

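The side crop shows the lens at (235,256) and the tilt screw at (333,420), both within 1 px of prediction. The bottle's cap, body and bottom edge also sit where they should, and the arm is still.

```bash
python3 -c "
from h import *
o=observe();print(rel(cur(),GOAL),abs(o['dq']).max(),o['gripper_force']);print(sign_off())"
```

```text
[-0.001  0.     0.    -0.001 -0.001  0.002] 0.0016219369904462084 24.953579306602478
the job is handed in; nothing more can be done
None
```

The job is handed in: the red pointer is lined up with the white mark, the camera leans towards it by about 25–26° as measured, and the blue bottle is held still with its bottom square to the lens at 8 cm, about 17 s into the 64 s allowed; the other bottles and jars weren't touched, but I didn't re-measure them at the end.

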